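Draw the square trivet out from under the power strip

ROBOT

A 6-joint arm with a two-finger parallel gripper is mounted at the origin on the work surface. World frame = base frame: x ahead of the robot, y to its left, z up, the work surface at z = 0. Lengths are in m, angles in degrees, forces in N, time in s.
With the tool pointing down it reaches from about 0.375 to 0.9 m from the base axis. Payload 3.1 kg.
Tool frame: the origin (TCP) lies midway between the tips of the shut fingers; the grasp point (between the pads) lies 19 mm behind it; x points along the fingers, y is the direction in which the jaws open and shut, and the axes are right-handed (so a half turn about x gives the same grasp; the last joint's range is limited). The gripper opens to 87 mm and grips with 3 to 60 N. Pads are 19 mm wide; open, the fingers measure 117 mm over their backs; the gripper's body (75 mm by 190 mm) begins 51 mm behind the grasp point.
Start: joints at [-74.972, 30.224, 82.088, -0, 67.689, -10.227], TCP at [0.267, -0.565, 0.223] pointing down, gripper open.
Joint ranges: [-176.69, 176.69], [-43.24, 126.21], [12.49, 139.97], [-82, 262], [0, 151.66], [-163.58, 163.58]. Speed limits (degrees/s): [159.86, 159.86, 180, 180, 180, 180].

INTERFACE

Orientations are given as a 3x3 rotation matrix whose columns are the frame's x, y, z axes.
In Python, from rig import bot gives the robot as it stands.
- The arm moves only by the tool play_rows, never from a script. Its argument "motion" is a list of rows, each a list of 3 entries, a list of its own where there are three numbers: the shift along the tool's x, y, z in mm, then the turn, a rotation vector about the tool's x, y, z in degrees, then the opening, from 0 (shut) to 1 (fully open). A call has 1 to 8 rows; each row is the pose to reach, as a shift and turn from the pose commanded when the call began, along the tool's axes at that moment; what a row does not reach only later rows make up. A row lasts 1/10 s, in which the tool goes at most 50 mm and 8.59 degrees, less where a joint would pass 70% of its speed; a pose out of reach is approached as far as the arm can. A call with a gripper value outside its range is refused whole. The fingers move at their own pace and stop on an object; the grip force is fixed at half the most. Time passes only in rows, so rows that repeat a pose let the fingers close. It gives the time, the measured TCP pose, the force and the opening at its end, in the units of the state.
- bot.read_state(): the state, without advancing time (a new reading comes with each control period).
- bot.capture(name): name is "side" or "top"; returns a dict with "img" (420x560x3 uint8, blue, green, red), "mtx" (3x3 intrinsics, pixels), "rvec" (rotation vector, rad) and "tvec" (3), from world to camera coordinates, as OpenCV has them. Camera axes: x right, y down, z forward; pixel columns grow to the right and rows downward; lengths in m; the calibration is good to about 2 mm. A picture is of the moment at which its call begins. There is no depth.
- bot.hand_in(): hands the job in, once; it reports no verdict.
The state is a dict: "time_s": time; "joint_positions": joint angles; "qvel": joint speeds; "tau": joint torques, N m; "position": TCP position; "tcp_rot": TCP orientation; "force": force on the tool from outside, world axes, zero at the start; "moment": the same for the moment, N m; "opening": opening from 0.0 (shut) to 1.0 (fully open).
Only numpy, scipy, OpenCV 4.12 (cv2) and the standard library are available. Lean on these libraries where they do the work, as an engineer would, in place of code of your own. Each camera call takes 0.05 s, during which the arm holds its last target.

TASK

The square wooden trivet has been pushed part-way under the raised power strip. Press down on its top with the fingertips and slide it back out towards you, without lifting it, until it lies in the middle of the grey place mat and roughly square with it; then let go. Leave the round trivet where it is.

Things in the scene. Friction and masses are not known exactly. Their poses are not given: they have to be found in the camera images.
- square: the thing to move: square wooden trivet, loose, 120 x 120 mm, 10 mm thick, 0.08 to 0.17 kg, flat on the tile, its far 30 to 45 mm hidden under the strip. Origin at the centre of its underside, z up, x and y along its sides (+x away from the robot, under the strip). Slides easily on the tile (friction about 0.25); fingertips grip its top far better, so a press of 5 to 20 N drags it along
- round: round wooden trivet, loose, 120 mm across and 10 mm thick, of the same wood, likewise pushed part-way under the strip, about 200 mm along the strip from the square one (either may be the left one); to be left alone. Origin at the centre of its underside
- mat: thin grey place mat, fixed, 180 x 180 mm, under 1 mm thick, lying in front of the strip, with a thin dark line 10 mm inside its edges; the trivet slides over it freely. Origin at its centre on the tile, x and y along its sides
- strip: black power strip with five round sockets, fixed, 460 mm long (its y), 70 mm wide (its x), on two end feet that leave a 20 mm gap beneath it; its top is 58 mm above the tile, its switches reach 66 mm. Origin on the tile under its centre; +x points away from the robot, the front face is 35 mm from the origin on the robot's side (-x)
Things that resemble listed ones, but are neither listed nor needed, are in the scene too. Leave any green look-alike of the square alone.

How it is judged (in metres and radians):
On the way:
1. the square trivet is being drawn along by fingertips pressing on its top (at least 40 mm from its start) (contact force between the fingers and square above 0.5 N and distance of square from where it was at the start of the episode above 0.04 m and x of the grasp point in the frame of square between -0.065 and 0.065 m and y of the grasp point in the frame of square between -0.065 and 0.065 m), for 0.1 s.
At the end, for the whole second after the job is handed in: the square trivet lies flat and at rest on the mat, its centre within 20 mm of the mat's centre and its sides within 15 degrees of the mat's sides, and is let go (horizontal distance between square and mat below 0.02 m and (angle between the x axis of square and the x axis of mat, either way round below 0.26 rad or angle between the x axis of square and the y axis of mat, either way round below 0.26 rad) and height (world z) of square below 0.006 m and angle between square's own z axis and vertical below 0.1 rad and linear speed of square below 0.02 m/s); the robot touches nothing.
It fails at once if the round trivet is moved by more than 25 mm (distance of round from where it was at the start of the episode above 0.025 m).
It fails at once if the square trivet is lifted or tipped (height (world z) of square above 0.02 m or angle between square's own z axis and vertical above 0.25 rad).
It also fails if it takes over 38 s, if anything falls off the work surface, if the arm or the gripper's body presses on something with over 40 N, if the wrist force passes 120 N, or if a joint passes its speed limit or range.

## Working session

There is one attempt and no reset: what is moved stays moved. The work goes in short steps, Python scripts to look and compute and a tool call to move; the robot and the scene stay as the last step left them, time stands still between calls to the robot, and variables do not carry over. Pictures are saved under pics/ and viewed, and the job is handed in when it is done.

Besides the shell and the picture viewer there is one more tool, called after "Emit:" by a JSON object that holds its "method" and its "body", one argument or row to a line. play_rows: Moves the arm, as the interface text tells. Its arguments: {"type":"object","properties":{"motion":{"type":"array"}},"required":["motion"]}

```bash
mkdir -p pics; ls
python3 - <<'E'
from rig import bot
import cv2
for n in("top","side"):
    c=bot.capture(n); cv2.imwrite(f"pics/{n}0.png",c["img"])
    R=cv2.Rodrigues(c["rvec"])[0]; print(n,(-R.T@c["tvec"].ravel()).round(3),R.round(2).tolist())
s=bot.read_state(); print(s)
E
```

```text
pics
top [ 0.217 -0.2    1.164] [[0.0, -1.0, 0.01], [-0.98, -0.0, -0.2], [0.2, -0.0, -0.98]]
side [ 0.084 -0.955  0.821] [[0.9, -0.44, -0.02], [-0.31, -0.6, -0.74], [0.31, 0.67, -0.67]]
{'time_s': 0.1, 'joint_positions': array([-7.49704285e+01,  3.02748020e+01,  8.21486838e+01, -1.46386307e-03,
        6.76894550e+01, -1.02274957e+01]), 'qvel': array([-0.05698267, -0.17717845, -0.15029295,  0.05552294,  0.00687155,
       -0.03188091]), 'tau': array([ 5.40137753e-04, -4.40983343e+01, -1.77151448e+01,  6.35826308e-02,
        5.34126058e-02, -4.54078452e-05]), 'position': array([ 0.26651985, -0.56459733,  0.22165903]), 'tcp_rot': array([[-5.33991675e-04,  4.26688571e-01, -9.04398462e-01],
       [ 1.89762841e-03, -9.04396530e-01, -4.26688780e-01],
       [-9.99998057e-01, -1.94406047e-03, -3.26756136e-04]]), 'force': array([ 0.01172041, -0.80465746, -0.15427049]), 'moment': array([-0.00260624, -0.00410575, -0.008566  ]), 'opening': 0.9988629127892935}
```

View pics/top0.png

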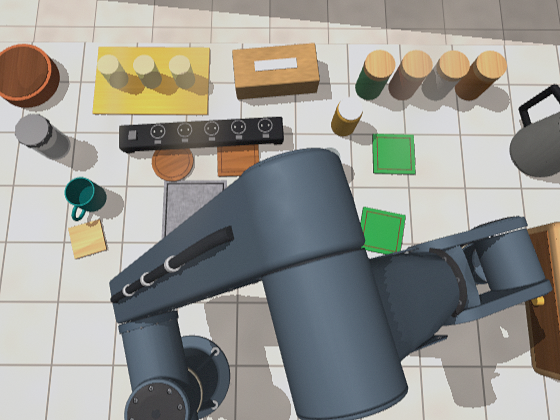

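View pics/side0.png

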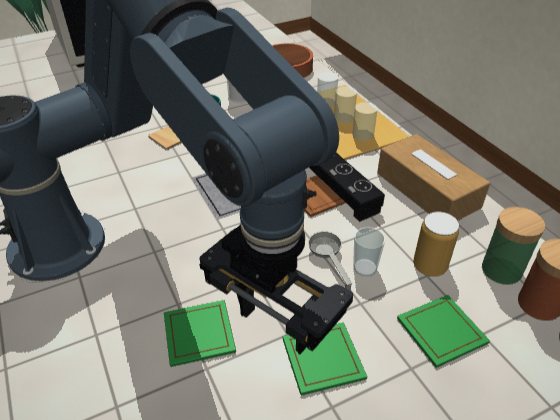

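The top view shows the round trivet at about (173,163), the square one at (238,160) just past the strip's front face, and the mat's top edge from (165,182) to (226,182). The arm hides the rest of the mat. Next I'll zoom in and work out positions.

```bash
cat > h.py <<'E'
import numpy as np,cv2
def ray(c,uv,z):
    R=cv2.Rodrigues(c["rvec"])[0];t=np.ravel(c["tvec"]);o=-R.T@t
    uv=np.atleast_2d(np.array(uv,float))
    p=cv2.undistortPoints(uv[:,None],c["mtx"],None)[:,0]
    d=np.c_[p,np.ones(len(p))]@R
    return o+d*((z-o[2])/d[:,2])[:,None]
E
python3 - <<'E'
from rig import bot
import cv2,numpy as np
from h import ray
c=bot.capture("top")
z=cv2.resize(c["img"][105:255,105:300],None,fx=4,fy=4,interpolation=cv2.INTER_CUBIC); cv2.imwrite("pics/z1.png",z)
c2=bot.capture("side")
z=cv2.resize(c2["img"][110:260,150:350],None,fx=4,fy=4,interpolation=cv2.INTER_CUBIC); cv2.imwrite("pics/z2.png",z)
print(ray(c,[(165,182),(226,182),(165,237)],0).round(3))
print(ray(c,[(218,176),(257,174)],.01).round(3))
E
```

```text
[[ 0.526  0.094  0.   ]
 [ 0.527 -0.081  0.   ]
 [ 0.367  0.086  0.   ]]
[[ 0.542 -0.058  0.01 ]
 [ 0.548 -0.169  0.01 ]]
```

View pics/z1.png

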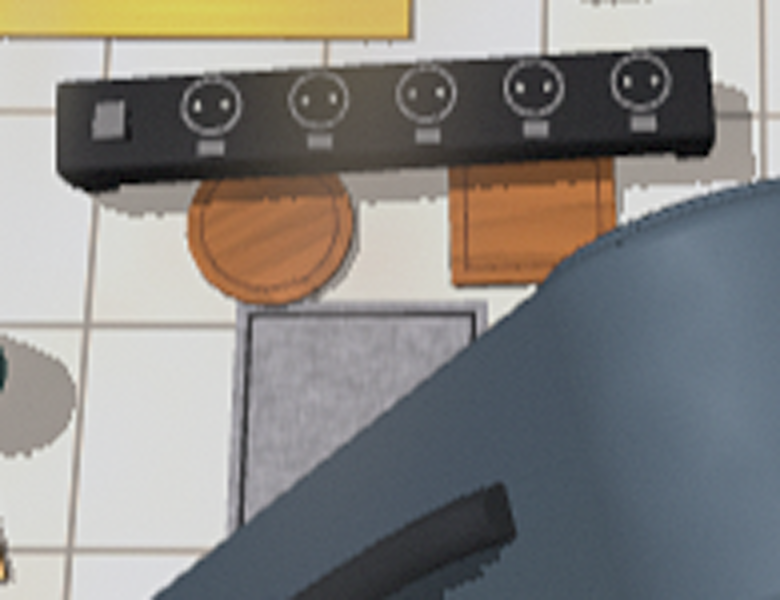

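View pics/z2.png

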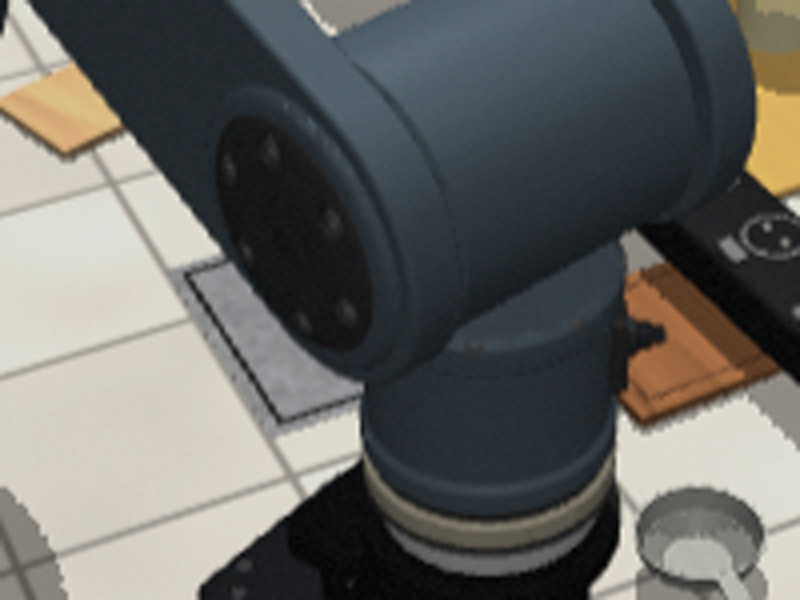

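Run:
```python
from rig import bot
import cv2,numpy as np
from h import ray
c=bot.capture("top");s=bot.capture("side")
T=lambda l:[(105+(x+.5)/4-.5,105+(y+.5)/4-.5) for x,y in l]
S=lambda l:[(150+(x+.5)/4-.5,110+(y+.5)/4-.5) for x,y in l]
print("mat top TL TR, left low",ray(c,T([(241,303),(487,302),(229,530)]),.0005).round(4))
print("mat side left corner, near corner",ray(s,S([(172,270),(278,432)]),.0005).round(4))
print("sq top BL, left up, right, bottom",ray(c,T([(452,281),(450,180),(614,165),(614,210),(548,284)]),.01).round(4))
print("sq side near corner",ray(s,S([(645,413),(776,362)]),.01).round(4))
print("strip front top edge",ray(c,T([(60,178),(712,148)]),.05).round(4))
print("round: left,bottom,right",ray(c,T([(188,230),(262,302),(354,222)]),.01).round(4))
```

```text
mat top TL TR, left low [[ 5.305e-01  9.460e-02  5.000e-04]
 [ 5.322e-01 -8.150e-02  5.000e-04]
 [ 3.669e-01  9.410e-02  5.000e-04]]
mat side left corner, near corner [[ 0.3544  0.0937  0.0005]
 [ 0.3575 -0.0811  0.0005]]
sq top BL, left up, right, bottom [[ 0.545  -0.0572  0.01  ]
 [ 0.6206 -0.0535  0.01  ]
 [ 0.6327 -0.1719  0.01  ]
 [ 0.5986 -0.1722  0.01  ]
 [ 0.5431 -0.1257  0.01  ]]
sq side near corner [[ 0.5506 -0.1735  0.01  ]
 [ 0.6422 -0.1692  0.01  ]]
strip front top edge [[ 0.6065  0.2129  0.05  ]
 [ 0.6312 -0.2414  0.05  ]]
round: left,bottom,right [[0.5819 0.1331 0.01  ]
 [0.5287 0.0774 0.01  ]
 [0.5885 0.0144 0.01  ]]
```

Both views agree. The mat's centre is about (0.443, 0.007) with yaw near 0. The square's centre is about (0.608, -0.113) with yaw about +2.7°. I'll go to a point above its visible front part, at about (0.580, -0.115), with the jaws along y and half open.

Emit:
{"method": "play_rows", "body": {
  "motion": [
    [[0,-25,-43],[3,0,0],0.5],
    [[0,-50,-86],[6,0,0],0.5],
    [[0,-75,-130],[9,0,0],0.5],
    [[0,-100,-173],[12,0,0],0.5],
    [[0,-125,-216],[15,0,0],0.5],
    [[0,-148,-258],[18,0,0],0.5],
    [[0,-171,-300],[21,0,0],0.5],
    [[0,-195,-340],[22.5,0,0],0.5]
  ]
}}

```text
time_s: 1.1
position: [0.4922, -0.2422, 0.2228]
tcp_rot: [[0.001, 0.047, -0.999], [-0.0, -0.999, -0.047], [-1.0, 0.0, -0.001]]
force: [1.0, -0.8, -0.7]
opening: 0.51
```

```bash
cat > g.py <<'E'
# print shift in tool axes (mm) from the current pose to world target(s)
import sys,numpy as np
from rig import bot
s=bot.read_state();R=s["tcp_rot"];p=s["position"]
print("t",s["time_s"],"pos",p.round(4),"yaw of tool y",np.degrees(np.arctan2(R[1,1],R[0,1])).round(2),"F",s["force"].round(2),"open",round(s["opening"],2))
for a in sys.argv[1:]:
    print(a,(R.T@(np.array(eval(a))-p)*1000).round(1))
E
python3 g.py "(.58,-.115,.2)" "(.58,-.115,.03)"
```

```text
t 1.1 pos [ 0.4922 -0.2422  0.2228] yaw of tool y -87.33 F [ 1.02 -0.8  -0.7 ] open 0.51
(.58,-.115,.2) [  22.8 -122.9  -93.7]
(.58,-.115,.03) [ 192.8 -123.   -93.5]
```

Emit:
{"method": "play_rows", "body": {
  "motion": [
    [[0,-35,-26],[0,0,0],0.5],
    [[5,-70,-52],[0,0,0],0.5],
    [[20,-105,-80],[0,0,0],0.5],
    [[50,-123,-94],[0,0,0],0.5],
    [[90,-123,-94],[0,0,0],0.5],
    [[130,-123,-94],[0,0,0],0.5],
    [[150,-123,-94],[0,0,0],0.5],
    [[160,-123,-94],[0,0,0],0.5]
  ]
}}

```text
time_s: 1.9
position: [0.5775, -0.1157, 0.0601]
tcp_rot: [[-0.004, 0.048, -0.999], [0.002, -0.999, -0.048], [-1.0, -0.002, 0.004]]
force: [0.2, -0.1, 0.2]
opening: 0.497
```

```bash
python3 g.py "(.58,-.115,.015)"
python3 - <<'E'
from rig import bot
import cv2
for n in("top","side"):
    c=bot.capture(n); cv2.imwrite(f"pics/{n}1.png",c["img"])
E
```

```text
t 1.9 pos [ 0.5775 -0.1157  0.0601] yaw of tool y -87.23 F [ 0.16 -0.06  0.17] open 0.5
(.58,-.115,.015) [45.1 -0.5 -2.7]
```

View pics/side1.png

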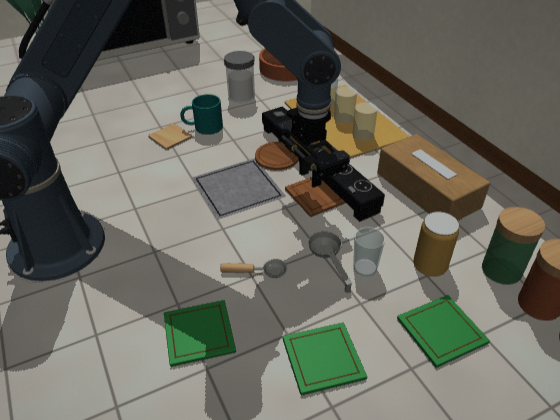

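View pics/top1.png

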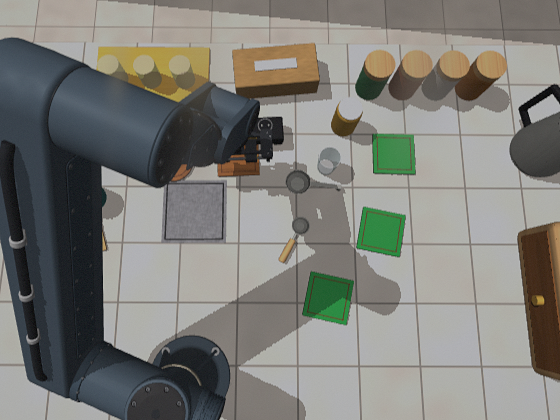

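The mat is now fully visible, at (163–226, 181–241) in the top view and (195–280, 163–214) in the side view. The gripper is over the front of the square. I'll measure the mat again from both views.

Run:
```python
import cv2,numpy as np
from rig import bot
from h import ray
for n,(x0,y0,x1,y1) in (("top",(150,170,240,255)),("side",(185,150,290,225))):
    c=bot.capture(n); im=c["img"][y0:y1,x0:x1].astype(int)
    m=((im.max(2)-im.min(2)<25)&(im.max(2)<165)).astype(np.uint8)
    m=cv2.morphologyEx(m,cv2.MORPH_OPEN,np.ones((5,5)))
    k=max(cv2.findContours(m,0,2)[0],key=cv2.contourArea).reshape(-1,2)+[x0,y0]
    w=ray(c,k,0)[:,:2]
    r=cv2.minAreaRect((w*1000).astype(np.float32)); print(n,r)
```

```text
top ((456.349609375, 27.778358459472656), (211.0848388671875, 222.0423583984375), 0.25890499353408813)
side ((434.90716552734375, 13.35467529296875), (313.0475769042969, 201.52711486816406), 0.5156366229057312)
```

Emit:
{"method": "play_rows", "body": {
  "motion": [
    [[15,0,-2],[0,0,0],0.5],
    [[30,0,-2],[0,0,0],0.5],
    [[40,0,-2],[0,0,0],0.5],
    [[45,0,-2],[0,0,0],0.5],
    [[45,0,-2],[0,0,0],0.5]
  ]
}}

```text
time_s: 2.6
position: [0.5801, -0.116, 0.0163]
tcp_rot: [[-0.002, 0.048, -0.999], [0.001, -0.999, -0.048], [-1.0, -0.001, 0.002]]
force: [0.9, 1.1, -0.2]
opening: 0.498
```

```bash
python3 g.py
```

```text
t 2.6 pos [ 0.5801 -0.116   0.0163] yaw of tool y -87.24 F [ 0.94  1.07 -0.15] open 0.5
```

The mat mask leaked into shadows (211 × 222 mm against the real 180), so I'll keep the corner-based mat centre. Now I'll lower gently until contact.

Emit:
{"method": "play_rows", "body": {
  "motion": [
    [[2,0,0],[0,0,0],0.5],
    [[4,0,0],[0,0,0],0.5],
    [[6,0,0],[0,0,0],0.5],
    [[6,0,0],[0,0,0],0.5]
  ]
}}

```text
time_s: 3.0
position: [0.5809, -0.1163, 0.0115]
tcp_rot: [[-0.0, 0.048, -0.999], [0.0, -0.999, -0.048], [-1.0, -0.0, 0.0]]
force: [-0.4, -0.5, -0.6]
opening: 0.5
```

Emit:
{"method": "play_rows", "body": {
  "motion": [
    [[1,0,0],[0,0,0],0.5],
    [[2,0,0],[0,0,0],0.5],
    [[2,0,0],[0,0,0],0.5]
  ]
}}

```text
time_s: 3.3
position: [0.5811, -0.1164, 0.0104]
tcp_rot: [[0.0, 0.048, -0.999], [-0.0, -0.999, -0.048], [-1.0, 0.0, -0.0]]
force: [-1.2, 1.0, 5.4]
opening: 0.498
```

Emit:
{"method": "play_rows", "body": {
  "motion": [
    [[0.5,0,0],[0,0,0],0.5],
    [[1,0,0],[0,0,0],0.5],
    [[1,0,0],[0,0,0],0.5]
  ]
}}

```text
time_s: 3.6
position: [0.5812, -0.1164, 0.0104]
tcp_rot: [[0.001, 0.048, -0.999], [-0.0, -0.999, -0.048], [-1.0, 0.0, -0.001]]
force: [-1.9, 0.1, 11.1]
opening: 0.499
```

About 11 N of press. Starting the pull.

Emit:
{"method": "play_rows", "body": {
  "motion": [
    [[0,0,3],[0,0,0],0.5],
    [[0,0,8],[0,0,0],0.5],
    [[0,0,14],[0,0,0],0.5],
    [[0,0,20],[0,0,0],0.5],
    [[0,-1,26],[0,0,0],0.5],
    [[0,-2,32],[0,0,0],0.5],
    [[0,-2,36],[0,0,0],0.5],
    [[0,-2,36],[0,0,0],0.5]
  ]
}}

```text
time_s: 4.4
position: [0.5472, -0.1172, 0.0104]
tcp_rot: [[0.006, 0.047, -0.999], [-0.002, -0.999, -0.047], [-1.0, 0.003, -0.006]]
force: [1.0, -0.7, 8.3]
opening: 0.5
```

```bash
python3 g.py
python3 - <<'E'
from rig import bot
import cv2
c=bot.capture("side"); cv2.imwrite("pics/s2.png",cv2.resize(c["img"][100:250,180:400],None,fx=3.5,fy=3.5,interpolation=2))
E
```

```text
t 4.4 pos [ 0.5472 -0.1172  0.0104] yaw of tool y -87.29 F [ 0.99 -0.67  8.26] open 0.5
```

View pics/s2.png

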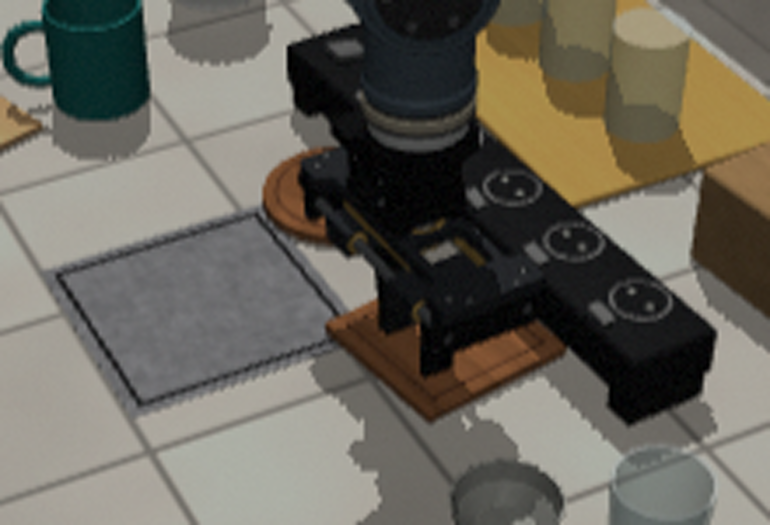

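The trivet is following the fingers; its near corner is at about (435,418) in the zoom. I'll keep pulling with slightly more press.

Emit:
{"method": "play_rows", "body": {
  "motion": [
    [[0.4,0,5],[0,0,0],0.5],
    [[0.4,-1,13],[0,0,0],0.5],
    [[0.4,-3,22],[0,0,0],0.5],
    [[0.4,-5,31],[0,0,0],0.5],
    [[0.4,-7,40],[0,0,0],0.5],
    [[0.4,-9,49],[0,0,0],0.5],
    [[0.4,-11,56],[0,0,0],0.5],
    [[0.4,-12,60],[0,0,0],0.5]
  ]
}}

```text
time_s: 5.25
position: [0.4886, -0.1089, 0.0104]
tcp_rot: [[0.01, 0.047, -0.999], [-0.004, -0.999, -0.047], [-1.0, 0.005, -0.01]]
force: [3.6, -1.4, 11.7]
opening: 0.503
```

Emit:
{"method": "play_rows", "body": {
  "motion": [
    [[0,-1,5],[0,0,0],0.5],
    [[0,-3,13],[0,0,0],0.5],
    [[0,-5,22],[0,0,0],0.5],
    [[0,-7,31],[0,0,0],0.5],
    [[0,-8,40],[0,0,0],0.5],
    [[0,-9,48],[0,0,0],0.5],
    [[0,-10,52],[0,0,0],0.5],
    [[0,-10,52],[0,0,0],0.5]
  ]
}}

```text
time_s: 6.05
position: [0.4363, -0.1019, 0.0104]
tcp_rot: [[0.011, 0.047, -0.999], [-0.005, -0.999, -0.047], [-1.0, 0.006, -0.01]]
force: [3.1, -2.4, 18.0]
opening: 0.496
```

```bash
python3 g.py
python3 - <<'E'
from rig import bot
import cv2
c=bot.capture("side"); cv2.imwrite("pics/s3.png",cv2.resize(c["img"][100:250,180:400],None,fx=3.5,fy=3.5,interpolation=2))
E
```

```text
t 6.05 pos [ 0.4363 -0.1019  0.0104] yaw of tool y -87.32 F [ 3.14 -2.35 17.99] open 0.5
```

View pics/s3.png

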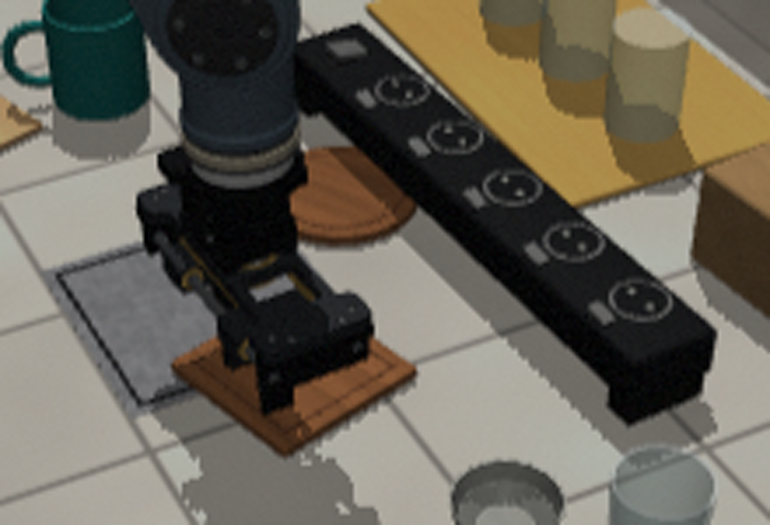

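The trivet is clear of the strip and just reaches the mat: its left corner is at (172,367), near at (288,452) and right at (417,370) in the zoom. I'll compute its pose and the remaining shift.

```bash
python3 - <<'E'
from rig import bot
import cv2,numpy as np
from h import ray
s=bot.capture("side")
S=lambda l:[(180+(x+.5)/3.5-.5,100+(y+.5)/3.5-.5) for x,y in l]
q=ray(s,S([(173,366),(288,445),(416,369)]),.01); print(q.round(4),"centre",((q[0]+q[2])/2).round(4))
print("mat L,near",ray(s,S([(50,272),(137,410)]),.0).round(4))
# from s2 view full corners
print("mat far",ray(s,S([(258,208),(345,345)]),.0).round(4))
E
python3 g.py "(.430,-.04,.0104)" "(.417,.0065,.0104)"
```

```text
[[ 0.3931 -0.0579  0.01  ]
 [ 0.4293 -0.1643  0.01  ]
 [ 0.5382 -0.136   0.01  ]] centre [ 0.4656 -0.0969  0.01  ]
mat L,near [[ 0.3572  0.0919  0.    ]
 [ 0.3581 -0.0775  0.    ]]
mat far [[ 0.5254  0.0939  0.    ]
 [ 0.512  -0.0809  0.    ]]
t 6.15 pos [ 0.4364 -0.1019  0.0104] yaw of tool y -87.3 F [ 1.32 -1.93 18.24] open 0.5
(.430,-.04,.0104) [ -0.4 -62.1   3.5]
(.417,.0065,.0104) [  -0.8 -109.2   14.2]
```

The trivet has turned to about 16° yaw, so it slipped a little against the fingers. I'll move sideways and turn the tool back while pressing.

Emit:
{"method": "play_rows", "body": {
  "motion": [
    [[-0.3,-4,2],[1,0,0],0.5],
    [[-0.4,-12,5],[2,0,0],0.5],
    [[-0.4,-21,8],[4,0,0],0.5],
    [[-0.5,-30,10],[5,0,0],0.5],
    [[-0.5,-40,12],[7,0,0],0.5],
    [[-0.5,-50,14],[8,0,0],0.5],
    [[-0.5,-58,15],[8,0,0],0.5],
    [[-0.5,-61,15],[8,0,0],0.5]
  ]
}}

```text
time_s: 6.95
position: [0.417, -0.0403, 0.0103]
tcp_rot: [[0.007, -0.091, -0.996], [-0.003, -0.996, 0.091], [-1.0, 0.002, -0.008]]
force: [0.7, -4.4, 18.1]
opening: 0.5
```

```bash
python3 g.py
python3 - <<'E'
from rig import bot
import cv2
c=bot.capture("side"); cv2.imwrite("pics/s4.png",cv2.resize(c["img"][100:250,180:400],None,fx=3.5,fy=3.5,interpolation=2))
E
```

```text
t 6.95 pos [ 0.417  -0.0403  0.0103] yaw of tool y -95.24 F [ 0.69 -4.36 18.06] open 0.5
```

View pics/s4.png

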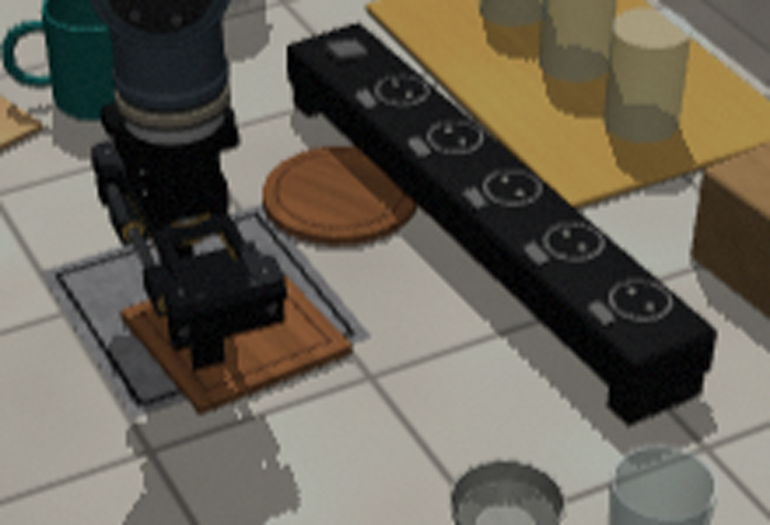

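```bash
python3 - <<'E'
from rig import bot
import cv2,numpy as np
from h import ray
s=bot.capture("side")
S=lambda l:[(180+(x+.5)/3.5-.5,100+(y+.5)/3.5-.5) for x,y in l]
q=ray(s,S([(122,316),(200,405),(353,349)]),.01); print(q.round(4),"centre",((q[0]+q[2])/2).round(4))
print(np.degrees(np.arctan2(*(q[2]-q[1])[[1,0]])),np.degrees(np.arctan2(*(q[0]-q[1])[[1,0]]))-90)
print("mat",ray(s,S([(50,272),(137,410),(368,336),(262,208)]),.0).round(4))
E
python3 g.py
```

```text
[[ 0.3819  0.0082  0.01  ]
 [ 0.3938 -0.1027  0.01  ]
 [ 0.5098 -0.0979  0.01  ]] centre [ 0.4458 -0.0448  0.01  ]
2.385798894350664 6.148639949930811
mat [[ 0.3572  0.0919  0.    ]
 [ 0.3581 -0.0775  0.    ]
 [ 0.5307 -0.0796  0.    ]
 [ 0.5281  0.0925  0.    ]]
t 7.05 pos [ 0.4169 -0.04    0.0103] yaw of tool y -95.27 F [ 2.3   0.36 17.22] open 0.5
```

Yaw is now about 4° and the centre is (0.446, -0.045). About 52 mm of +y remains.

Emit:
{"method": "play_rows", "body": {
  "motion": [
    [[0,-4,1],[0,0,0],0.5],
    [[0,-12,2],[0,0,0],0.5],
    [[0,-20,3],[0,0,0],0.5],
    [[0,-29,4],[0,0,0],0.5],
    [[0,-38,5],[0,0,0],0.5],
    [[0,-46,6],[0,0,0],0.5],
    [[0,-51,7],[0,0,0],0.5],
    [[0,-52,7],[0,0,0],0.5]
  ]
}}

```text
time_s: 7.85
position: [0.4146, 0.0125, 0.0103]
tcp_rot: [[0.007, -0.091, -0.996], [-0.002, -0.996, 0.091], [-1.0, 0.001, -0.007]]
force: [-0.1, -4.0, 17.8]
opening: 0.498
```

```bash
python3 g.py
python3 - <<'E'
from rig import bot
import cv2
c=bot.capture("side"); cv2.imwrite("pics/s5.png",cv2.resize(c["img"][100:250,180:400],None,fx=3.5,fy=3.5,interpolation=2))
E
```

```text
t 7.85 pos [0.4146 0.0125 0.0103] yaw of tool y -95.22 F [-0.1  -3.99 17.8 ] open 0.5
```

View pics/s5.png

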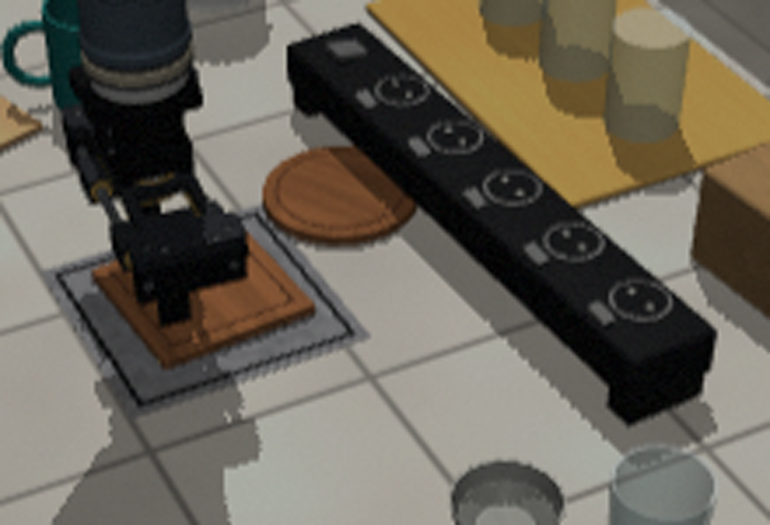

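The trivet looks centred, with corners at (95,274), (167,360) and (315,306). I'll lift straight off and check it unobstructed.

Emit:
{"method": "play_rows", "body": {
  "motion": [
    [[-1,0,0],[0,0,0],0.5],
    [[-3,0,0],[0,0,0],0.5],
    [[-10,0,0],[0,0,0],0.5],
    [[-30,0,0],[0,0,0],0.5],
    [[-65,0,0],[0,0,0],0.5],
    [[-105,0,0],[0,0,0],0.5],
    [[-145,0,0],[0,0,0],0.5],
    [[-180,0,0],[0,0,0],0.5]
  ]
}}

```text
time_s: 8.7
position: [0.4113, 0.0133, 0.1907]
tcp_rot: [[0.0, -0.091, -0.996], [-0.0, -0.996, 0.091], [-1.0, 0.0, -0.0]]
force: [0.0, -0.6, 0.3]
opening: 0.497
```

Emit:
{"method": "play_rows", "body": {
  "motion": [
    [[-20,20,0],[0,0,0],0.5],
    [[-30,60,0],[0,0,0],0.5],
    [[-30,105,-10],[0,0,0],0.5],
    [[-30,150,-20],[0,0,0],0.5],
    [[-30,195,-30],[0,0,0],0.5],
    [[-30,240,-40],[0,0,0],0.5],
    [[-30,280,-40],[0,0,0],0.5],
    [[-30,310,-40],[0,0,0],0.5]
  ]
}}

```text
time_s: 9.5
position: [0.4228, -0.3016, 0.2186]
tcp_rot: [[-0.0, -0.093, -0.996], [-0.0, -0.996, 0.093], [-1.0, 0.0, 0.0]]
force: [-0.2, -0.1, 0.7]
opening: 0.503
```

```bash
python3 g.py
python3 - <<'E'
from rig import bot
import cv2
for n in("top","side"):
    c=bot.capture(n); cv2.imwrite(f"pics/{n}6.png",c["img"])
    if n=="side":cv2.imwrite("pics/s6.png",cv2.resize(c["img"][100:250,180:400],None,fx=3.5,fy=3.5,interpolation=2))
E
```

```text
t 9.5 pos [ 0.4228 -0.3016  0.2186] yaw of tool y -95.33 F [-0.2  -0.1   0.71] open 0.5
```

View pics/top6.png

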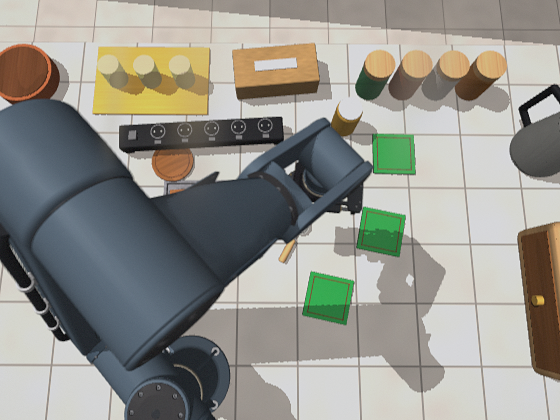

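View pics/s6.png

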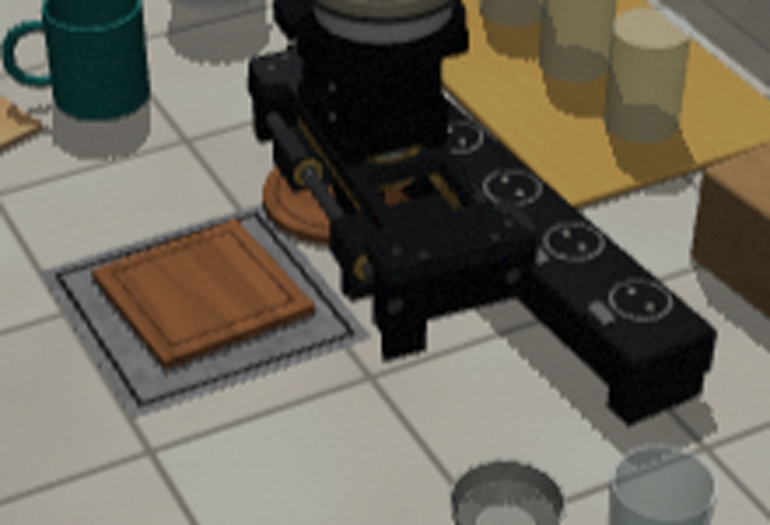

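The side view shows the trivet fully inside the mat's line, with top-face corners at (93,270), (167,360), (315,306) and (235,219). The arm hides it in the top view, so I'll measure from the side view.

Run:
```python
from rig import bot
import cv2,numpy as np
from h import ray
s=bot.capture("side")
S=lambda l:[(180+(x+.5)/3.5-.5,100+(y+.5)/3.5-.5) for x,y in l]
q=ray(s,S([(93,269),(168,357),(315,306),(235,219)]),.01)
m=ray(s,S([(50,272),(137,410),(368,336),(262,208)]),.0)
for r in(q,m):
    e=r[2]-r[1]+r[3]-r[0]; print(r.mean(0).round(4),np.degrees(np.arctan2(e[1],e[0])).round(1),r[:,:2].round(3).tolist())
im=s["img"]; x=im[140:220,190:275].astype(int)
k=((x[...,2]-x[...,0])>45).astype(np.uint8)
c=max(cv2.findContours(k,0,2)[0],key=cv2.contourArea).reshape(-1,2)+[190,140]
print(cv2.minAreaRect((ray(s,c,.008)[:,:2]*1000).astype(np.float32)))
```

```text
[0.4456 0.0132 0.01  ] 3.0 [[0.383, 0.068], [0.394, -0.048], [0.507, -0.044], [0.499, 0.076]]
[0.4435 0.0068 0.    ] -0.2 [[0.357, 0.092], [0.358, -0.078], [0.531, -0.08], [0.528, 0.092]]
((444.73309326171875, 14.609016418457031), (118.40741729736328, 120.02766418457031), 4.079545021057129)
```

The offset from the mat's centre is about 7 mm and the yaw difference about 4°, both well within tolerance. The round trivet was seen unmoved. Handing in.

Run:
```python
from rig import bot
print(bot.hand_in()); print(bot.read_state()["time_s"])
```

```text
the job is handed in; nothing more can be done
None
the job is handed in; nothing more can be done
```

The square trivet is on the mat and released, and the job was handed in at about 10 s of robot time. I pressed its visible front with the half-open fingertips at 8–18 N and drew it straight out from under the strip. I then slid it sideways onto the mat, lifted off and moved clear.

- **Final position:** corners picked in the side view put its centre about 7 mm from the mat's centre (limit 20 mm) and its sides about 3° off the mat's (limit 15°). A colour-contour fit gave about 8 mm and 4°. It lies flat.
- **Slip on the way:** the trivet turned to about 16° during the pull, and I turned it back while sliding it sideways.
- **Round trivet:** it looked unmoved in the pictures, but I did not measure it again at the end.
- **Checks that fell short:** in the last top view the arm hid the mat, so the final pose comes from the side camera alone. An automatic outline of the mat failed because it leaked into shadows. I used corners picked by eye instead; the top and side views agreed on those to a few millimetres.

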